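# Sweep the loose parts into the catch bay

## Task

With the fingers, sweep the two silver heat sinks along the desk top into the yellow three-sided catch bay, through its open side, until both lie wholly on its blue floor; then take the hand away. Only push them along the desk: do not pick anything up. Leave the grey nozzle, the battery and the roll of orange tape where they stand.

Things in the scene. Friction and masses are not known exactly. Their poses are not given: they have to be found in the camera images.
- bay: yellow sheet-metal catch bay fixed to the desk, open on top and at its front. Origin: centre of its blue floor, at desk level; +x points from the open front to the back wall. Inside x -60 to +60 mm, y -80 to +80 mm; walls 30 mm high, 4 mm thick, 14 mm low flanges outside. The blue floor covers just the inside and is a mere skin level with the desk: no step.
- bay_mouth (a point): middle of the bay's open front (front edge of the blue floor), at desk level, axes as the bay's. Two 30 mm wings flare from the side walls' front ends to y about +-100 mm, 30 mm before this line. The loose parts lie 60 to 150 mm before it, 50 to 90 mm apart across y, each with a clear way straight along +x into the bay.
- heat_sink_a: one silver finned heat sink, 30 mm (its x) by 36 mm (its y) by 21 mm high, about 30 g, loose on the desk; origin at the centre of its underside
- heat_sink_b: the other silver finned heat sink, 30 mm (its x) by 36 mm (its y) by 21 mm high, about 30 g, loose on the desk; origin at the centre of its underside
- nozzle: grey hot-air nozzle standing on its collar beside the work, about 25 mm across, 30 mm high, loose; origin at the centre of its underside. Must stay where it is
- battery: nine-volt block battery standing upright beside the work, 18x26x48 mm, loose; origin at the centre of its underside. Must stay where it is
- tape: roll of orange tape lying flat to the right of the work, 60 mm diameter, 12 mm high, loose; origin at the centre of its underside. Must stay where it is

How it is judged:
At the end, for the whole second after the job is handed in: Both heat sinks rest inside the bay: their centres between its side walls and at least 15 mm past the front edge of the blue floor, at desk level and still; the nozzle, battery and tape are within 20 mm of where they started and the first two still upright (x of heat_sink_a in the frame of bay between -0.045 and 0.062 m and y of heat_sink_a in the frame of bay between -0.082 and 0.082 m and height (world z) of each of heat_sink_a, heat_sink_b below 0.025 m and linear speed of each of heat_sink_a, heat_sink_b below 0.01 m/s and x of heat_sink_b in the frame of bay between -0.045 and 0.062 m and y of heat_sink_b in the frame of bay between -0.082 and 0.082 m and distance of each of nozzle, battery, tape from where it was at the start of the episode below 0.02 m and angle between each of nozzle, battery's own z axis and vertical below 0.3 rad); the robot touches nothing.
It fails at once if the hot-air nozzle was pushed away or knocked over (distance of nozzle from where it was at the start of the episode above 0.02 m or angle between nozzle's own z axis and vertical above 0.3 rad).
It fails at once if the battery was pushed away or knocked over (distance of battery from where it was at the start of the episode above 0.02 m or angle between battery's own z axis and vertical above 0.3 rad).
It fails at once if the roll of tape was pushed away or knocked over (distance of tape from where it was at the start of the episode above 0.02 m or angle between tape's own z axis and vertical above 0.3 rad).
It fails at once if a part was lifted off the desk (more than 25 mm) (height (world z) of any of heat_sink_a, heat_sink_b above 0.025 m).
It also fails if it takes over 51 s, if anything falls off the work surface, if the arm or the gripper's body presses on something with over 40 N, if the wrist force passes 120 N, or if a joint passes its speed limit or range.

## Robot

A 7-joint arm with a two-finger parallel gripper is mounted at the origin on a cart in front of the work surface, level with it; the furniture and walls round the work are solid. World frame = base frame: x ahead of the robot, y to its left, z up, the work surface at z = 0. Lengths are in m, angles in rad, forces in N, time in s.
With the tool pointing down it reaches from about 0.425 to 0.925 m from the base axis. Payload 6.8 kg.
Tool frame: the origin (TCP) lies at the very end of the fingers, on their centre line; the grasp point (between the pads) lies 19 mm behind it; z points along the fingers, y is the line along which they close (so a half turn about z gives the same grasp; the last joint's range is limited). The gripper opens to 85 mm and grips with 20 to 120 N. Pads are 22 mm wide; open, the fingers measure 114 mm over their backs; the gripper's body (76 mm by 85 mm) begins 54 mm behind the grasp point. The pads swing forward as they close: fully open they stand 13 mm farther back than shut.
Start: joints at [-1.318, 0.477, 0.022, 1.555, -0.011, 1.109, -0.083], TCP at [0.238, 0.632, 0.231] pointing down, gripper open.
Joint ranges: [-2.96, 2.96], [-0.34, 2.1], [-1.41, 1.46], [0.24, 2.44], [-1.37, 4.51], [0.17, 1.92], [-2.96, 2.96]. Speed limits (rad/s): [2.39, 2.39, 3.14, 3.14, 3.14, 3.14, 3.14].

## Interface

Orientations are given as a unit quaternion [w, x, y, z].
In Python, from station import bot gives the robot as it stands.
- The arm moves only by the tool nudge_tcp, called after ">>>" in YAML: its name, and indented under it one key for each argument. Schema: {"type":"object","properties":{"ticks":{"type":"object","properties":{"deltas":{"type":"array","items":{"type":"array","items":{"type":"number"},"minItems":5,"maxItems":5},"minItems":1,"maxItems":20}},"additionalProperties":false,"required":["deltas"]},"grip_force":{"type":"number"},"only":{"type":"string"},"quiet":{"type":"boolean"},"lines":{"type":"string"}},"required":["ticks"],"additionalProperties":false}. ticks is an object whose key "deltas" holds a list of rows, 1 to 20 of them, each of 5 numbers: dx, dy, dz in m, then a turn about the tool's z in rad, then the opening from 0.0 (shut) to 1.0 (fully open); each row shifts and turns the commanded pose from where the row before left it, along the tool's axes as they then stand; what a row does not reach is not made up. A row lasts 1/10 s, in which the tool goes at most 0.05 m and 0.15 rad, less where a joint would pass 70% of its speed; a pose out of reach is approached as far as the arm can. The fingers move at their own pace and stop on an object; grip_force is the grip in N (left out, the last holds). Time passes only in rows, so rows that do not move let the fingers close. The tool returns the time, the measured TCP pose, the force, the opening and the grip force at its end. only (a regular expression) keeps the lines of the reply that match it, lines (a string "A,B") keeps lines A to B, and quiet returns only ok. Input that does not fit is refused with a message, and nothing moves.
- bot.get_obs(): the state, without advancing time (a new reading comes with each control period).
- bot.read_camera(name): name is "scene" or "top"; returns the picture (480x640x3 uint8, blue, green, red); there is no depth.
- bot.camera_info(name): a dict with "vertical_fov" (degrees; the focal length in pixels is half the picture's height over the tangent of half this angle, whatever the lens; pixels are square), "cx", "cy" (the principal point, pixels), "view" (4x4, takes a point from world to camera coordinates). Camera axes: x right, y up, looking along -z (the intrinsics and any distortion apply to the point x, -y, -z); pixel columns grow to the right and rows downward; lengths in m; the calibration is good to about 2 mm. A picture is of the moment at which its call begins. camera_info takes no time and is no camera call.
- bot.hand_in(): hands the job in; it is judged then, once.
The state is a dict: "t": time; "q": joint angles; "joint_vel": joint speeds; "joint_torque": joint torques, N m; "eef_pos": TCP position; "tool_rot": TCP orientation; "contact_force": force on the tool from outside, world axes, zero at the start; "torque": the same for the moment, N m; "gripper_width": opening from 0.0 (shut) to 1.0 (fully open); "grasp_force": force on a finger pad.
Only numpy, scipy, OpenCV 4.12 (cv2) and the standard library are available. Lean on these libraries where they do the work, as an engineer would, in place of code of your own. Each camera call takes 0.05 s, during which the arm holds its last target. There are 200 camera calls.

## Working session

There is one attempt and no reset: what is moved stays moved. The work goes in short steps, Python scripts to look and compute and a tool call to move; the robot and the scene stay as the last step left them, time stands still between calls to the robot, and variables do not carry over. Pictures are saved under pics/ and viewed, at most 10 in all, crops included, and the job is handed in when it is done.

```bash
ls; mkdir -p pics
```

Run:
```python
from station import bot
import cv2
for n in("scene","top"):
    cv2.imwrite(f"pics/{n}0.png",bot.read_camera(n)); print(n,bot.camera_info(n))
o=bot.get_obs();print(o["t"],o["eef_pos"],o["tool_rot"],o["gripper_width"])
```

```text
pics
station.py
scene {'vertical_fov': 42.35231370986795, 'cx': 322.7354212744529, 'cy': 240.4722189975391, 'view': array([[ 0.72056629, -0.6930432 ,  0.02180234, -0.21961432],
       [ 0.39958108,  0.44073627,  0.80379506, -0.31426658],
       [-0.56667379, -0.57047582,  0.59450665, -0.75273219],
       [ 0.        ,  0.        ,  0.        ,  1.        ]])}
top {'vertical_fov': 51.00763605302751, 'cx': 320.32743058619616, 'cy': 228.66748846239724, 'view': array([[ 0.01159488, -0.99993019, -0.00227295,  0.23143096],
       [ 0.99158231,  0.01120487,  0.12899218, -0.47465167],
       [-0.12895771, -0.00374946,  0.99164301, -0.84255238],
       [ 0.        ,  0.        ,  0.        ,  1.        ]])}
0.1 [0.23810256 0.63103218 0.2303891 ] [-8.73752781e-05  1.79401882e-01  9.83775500e-01 -8.50051926e-04] 0.999883016453776
```

View pics/top0.png

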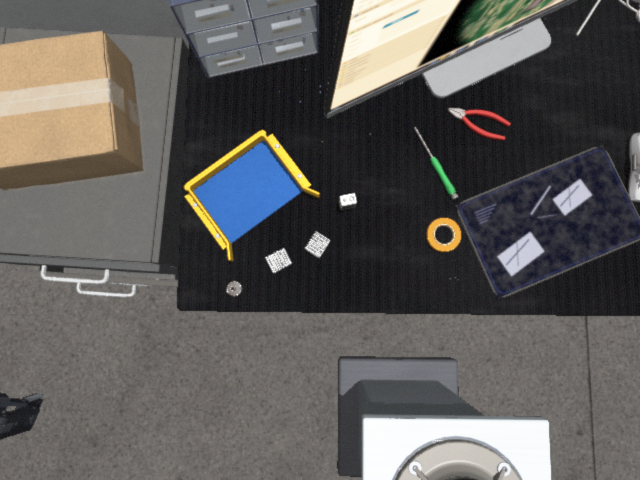

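View pics/scene0.png

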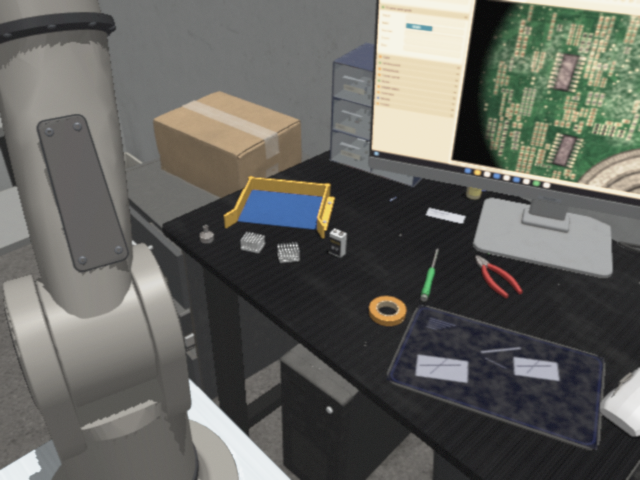

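The top view shows the blue floor around (250,190) and the heat sinks at (278,261) and (318,244). The nozzle is at (234,289), the battery at (347,201) and the tape at (444,235). Next I'll convert these to world positions.

Create h.py:
```python
import numpy as np, cv2
from station import bot
def ray(n,uv,z):
    c=bot.camera_info(n);V=c["view"];f=240/np.tan(np.radians(c["vertical_fov"]/2))
    d=V[:3,:3].T@np.array([(uv[0]-c["cx"])/f,-(uv[1]-c["cy"])/f,-1]);o=-V[:3,:3].T@V[:3,3]
    return (o+d*(z-o[2])/d[2])[:2]
def blobs(m,amin):
    k,_=cv2.findContours(m.astype(np.uint8),cv2.RETR_EXTERNAL,cv2.CHAIN_APPROX_NONE)
    return [c for c in k if cv2.contourArea(c)>amin]
def pose(n,img):
    hsv=cv2.cvtColor(img,cv2.COLOR_BGR2HSV);h,s,v=cv2.split(hsv)
    B=max(blobs((h>100)&(h<120)&(s>150)&(v>80),300),key=cv2.contourArea)
    W=[c for c in blobs(cv2.morphologyEx(((s<60)&(v>110)).astype(np.uint8),cv2.MORPH_CLOSE,np.ones((3,3))),40)]
    return B,W
```

Run:
```python
from h import *
np.set_printoptions(precision=4,suppress=True)
im=cv2.imread("pics/top0.png");B,W=pose("top",im)
P=np.array([ray("top",p[0],0) for p in B],np.float32)
r=cv2.minAreaRect(P);print("blue",r,cv2.boxPoints(r).tolist())
h,s,v=cv2.split(cv2.cvtColor(im,cv2.COLOR_BGR2HSV))
for c in W:
    x,y,w,hh=cv2.boundingRect(c)
    if 190<x<400 and 180<y<310:
        r=cv2.minAreaRect(np.array([ray("top",p[0],.021) for p in c],np.float32)); print((x,y,w,hh),r)
im2=cv2.imread("pics/scene0.png");B2,W2=pose("scene",im2)
r=cv2.minAreaRect(np.array([ray("scene",p[0],0) for p in B2],np.float32));print("scene blue",r)
for c in W2:
    x,y,w,hh=cv2.boundingRect(c)
    if 190<x<360 and 215<y<280: print("scene",(x,y,w,hh),ray("scene",(x+w/2,y+hh/2),.012))
cv2.imwrite("pics/crop0.png",cv2.resize(im[120:310,170:370],None,fx=3,fy=3,interpolation=cv2.INTER_CUBIC))
```

```text
blue ((0.5439851880073547, 0.36984533071517944), (0.12024128437042236, 0.1573164314031601), 37.4467658996582) [[0.448428213596344, 0.39573878049850464], [0.544080376625061, 0.2708423137664795], [0.6395421624183655, 0.34395188093185425], [0.5438899993896484, 0.4688483476638794]]
(226, 281, 15, 15) ((0.367899090051651, 0.384719580411911), (0.024185828864574432, 0.022897224873304367), 64.55628967285156)
(265, 248, 27, 25) ((0.41709205508232117, 0.30985817313194275), (0.03210511803627014, 0.03729836270213127), 27.578880310058594)
(305, 231, 25, 26) ((0.4458836019039154, 0.24219532310962677), (0.031305402517318726, 0.037160348147153854), 58.46503829956055)
(340, 193, 17, 13) ((0.5268436074256897, 0.1891012340784073), (0.020069275051355362, 0.02958221547305584), 12.099685668945312)
scene blue ((0.5434325933456421, 0.3680083155632019), (0.10965535044670105, 0.14937448501586914), 37.35013961791992)
scene (277, 244, 22, 18) [0.444  0.2367]
scene (241, 233, 24, 19) [0.4169 0.3046]
scene (200, 232, 14, 8) [0.3657 0.3788]
scene (330, 228, 17, 28) [0.5363 0.1984]
```

View pics/crop0.png

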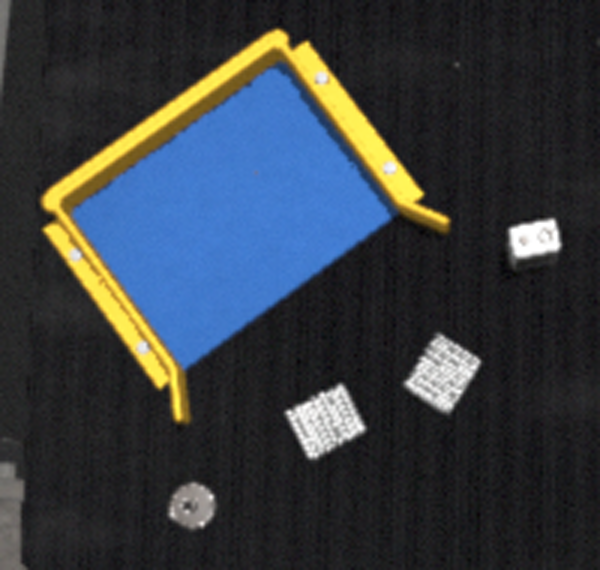

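Calibration agrees with the given sizes: floor 120x157 mm, heat sinks about 31x37 mm.

- **Bay:** yaw 37.4°, mouth at (0.496, 0.333).
- **Heat sinks relative to the mouth (x, y):** (-77, +30) mm and (-95, -42) mm.

I'll turn the tool so its -x is the bay's +x, shut the fingers, and stage behind the first heat sink.

Create rel.py:
```python
from h import *
from scipy.spatial.transform import Rotation as R
o=bot.get_obs();w,x,y,z=o["tool_rot"];M=R.from_quat([x,y,z,w]).as_matrix()
a=np.radians(37.4);c,s=np.cos(a),np.sin(a)
d=o["eef_pos"][:2]-np.array([.496,.333])
print("t%.1f rel mouth x %.4f y %.4f z %.4f | toolx yaw %.1f tilt %.2f | w %.2f"%(o["t"],c*d[0]+s*d[1],-s*d[0]+c*d[1],o["eef_pos"][2],np.degrees(np.arctan2(M[1,0],M[0,0]))%360,np.degrees(np.arccos(-M[2,2])),o["gripper_width"]))
```

```text
(no output)
```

>>> nudge_tcp:
  ticks: {"deltas": [[0, 0, 0, -0.145, 0], [0, 0, 0, -0.145, 0], [0, 0, 0, -0.145, 0], [0, 0, 0, -0.145, 0], [0, 0, 0, -0.145, 0], [0, 0, 0, -0.145, 0], [0, 0, 0, -0.145, 0], [0, 0, 0, 0, 0]]}

```text
t: 0.9
eef_pos: [0.2384, 0.6312, 0.2307]
tool_rot: [-0.0, -0.322, 0.947, -0.0]
contact_force: [0.4, -0.7, -0.7]
gripper_width: 0.0
grasp_force: 0.0
```

>>> nudge_tcp:
  ticks: {"deltas": [[0.008, -0.03, 0, 0, 0], [0.008, -0.03, 0, 0, 0], [0.008, -0.03, 0, 0, 0], [0.008, -0.03, 0, 0, 0], [0.008, -0.03, 0, 0, 0], [0.008, -0.03, 0, 0, 0], [0.008, -0.03, 0, 0, 0], [0.008, -0.03, 0, 0, 0], [0.008, -0.03, 0, 0, 0], [0.008, -0.03, 0, 0, 0], [0.01, -0.03, 0, 0, 0], [0.01, -0.03, 0, 0, 0], [0, 0, 0, 0, 0], [0, 0, 0, 0, 0]]}

```text
t: 2.3
eef_pos: [0.3781, 0.2847, 0.2314]
tool_rot: [0.0, -0.319, 0.948, 0.0]
contact_force: [-0.4, -0.3, 0.4]
gripper_width: -0.002
grasp_force: 0.0
```

```bash
python3 rel.py
```

```text
t2.3 rel mouth x -0.1230 y 0.0332 z 0.2314 | toolx yaw 217.2 tilt 0.02 | w -0.00
```

>>> nudge_tcp:
  ticks: {"deltas": [[0.004, -0.003, 0.03, 0, 0], [0, 0, 0.03, 0, 0], [0, 0, 0.03, 0, 0], [0, 0, 0.03, 0, 0], [0, 0, 0.03, 0, 0], [0, 0, 0.03, 0, 0], [0, 0, 0.02, 0, 0], [0, 0, 0.014, 0, 0], [0, 0, 0.01, 0, 0], [0, 0, 0, 0, 0], [0, 0, 0, 0, 0]]}

```text
t: 3.4
eef_pos: [0.3766, 0.2809, 0.0075]
tool_rot: [0.0, -0.321, 0.947, 0.0]
contact_force: [0.5, -0.3, -0.1]
gripper_width: -0.003
grasp_force: 0.0
```

```bash
python3 rel.py
```

```text
t3.4 rel mouth x -0.1265 y 0.0312 z 0.0075 | toolx yaw 217.5 tilt 0.02 | w -0.00
```

>>> nudge_tcp:
  ticks: {"deltas": [[-0.008, 0, 0, 0, 0], [-0.008, 0, 0, 0, 0], [-0.008, 0, 0, 0, 0], [-0.008, 0, 0, 0, 0], [-0.008, 0, 0, 0, 0], [-0.008, 0, 0, 0, 0], [-0.008, 0, 0, 0, 0], [-0.008, 0, 0, 0, 0], [-0.008, 0, 0, 0, 0], [-0.008, 0, 0, 0, 0], [0, 0, 0, 0, 0]]}

```text
t: 4.5
eef_pos: [0.4414, 0.3299, 0.0074]
tool_rot: [0.001, -0.321, 0.947, 0.0]
contact_force: [-0.4, 0.3, -0.7]
gripper_width: 0.0
grasp_force: 0.0
```

```bash
python3 rel.py
```

Run:
```python
from h import *
cv2.imwrite("pics/s1.png",cv2.resize(bot.read_camera("scene")[150:290,170:370],None,fx=4,fy=4)); cv2.imwrite("pics/t1.png",cv2.resize(bot.read_camera("top")[120:310,170:370],None,fx=3,fy=3))
```

```text
t4.5 rel mouth x -0.0453 y 0.0307 z 0.0074 | toolx yaw 217.5 tilt 0.09 | w 0.00
```

View pics/s1.png

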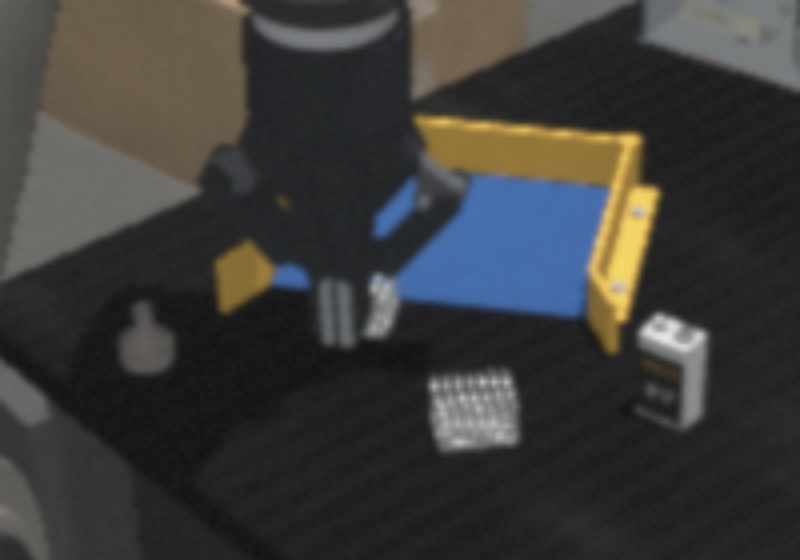

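The fingers at crop (338,310) are behind the heat sink, which shows only on their right, at about (382,305). It sits off-centre towards -y, so I'll check the top view.

View pics/t1.png

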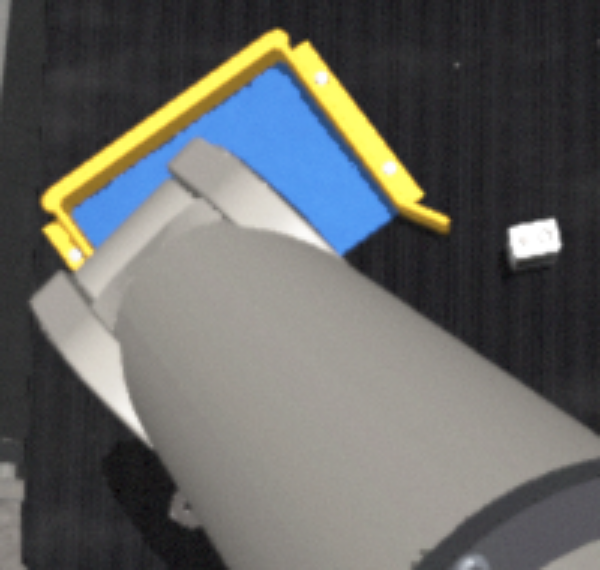

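The arm hides it in the top view. I'll back off, shift 7 mm towards -y and open the fingers slightly. That gives a wider, two-point face that squares the heat sink up.

>>> nudge_tcp:
  ticks: {"deltas": [[0.02, 0, 0, 0, 0], [0.01, 0, 0, 0, 0.15], [0, -0.007, 0, 0, 0.15], [0, 0, 0, 0, 0.15], [-0.01, 0, 0, 0, 0.15], [-0.01, 0, 0, 0, 0.15], [-0.008, 0, 0, 0, 0.15], [-0.008, 0, 0, 0, 0.15], [-0.008, 0, 0, 0, 0.15], [-0.008, 0, 0, 0, 0.15], [-0.008, 0, 0, 0, 0.15], [-0.008, 0, 0, 0, 0.15], [0, 0, 0, 0, 0.15]]}

```text
t: 5.9
eef_pos: [0.4757, 0.3474, 0.0074]
tool_rot: [0.001, -0.321, 0.947, 0.0]
contact_force: [0.3, 0.0, 0.5]
gripper_width: 0.147
grasp_force: 0.0
```

```bash
python3 rel.py
```

Run:
```python
from h import *
cv2.imwrite("pics/s2.png",cv2.resize(bot.read_camera("scene")[150:290,170:370],None,fx=4,fy=4))
```

```text
t5.9 rel mouth x -0.0074 y 0.0238 z 0.0074 | toolx yaw 217.5 tilt 0.09 | w 0.15
```

View pics/s2.png

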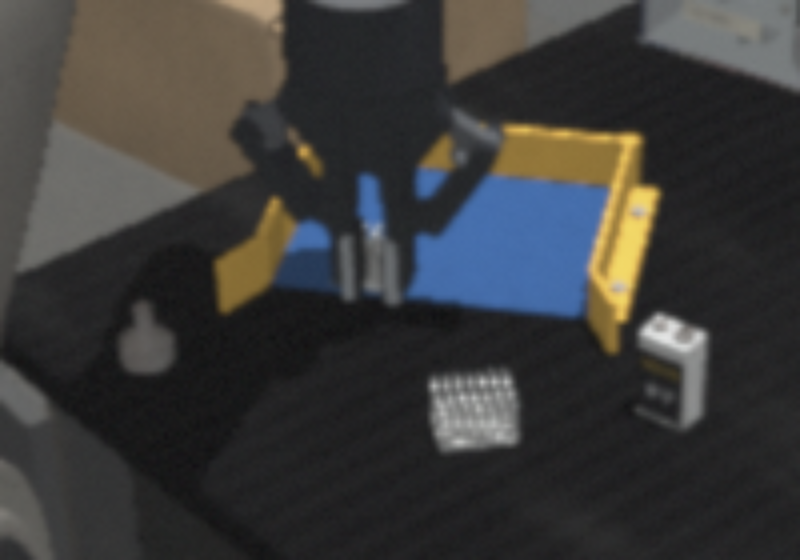

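The heat sink is now centred in front of the fingers, at crop (373,260). I'll push it in fully, back off, rise, and stage behind heat sink b.

>>> nudge_tcp:
  ticks: {"deltas": [[-0.008, 0, 0, 0, 0.15], [-0.008, 0, 0, 0, 0.15], [-0.008, 0, 0, 0, 0.15], [-0.008, 0, 0, 0, 0.15], [-0.005, 0, 0, 0, 0.15], [0, 0, 0, 0, 0.15], [0.02, 0, 0, 0, 0.15], [0, 0, -0.03, 0, 0.15], [0, 0, -0.03, 0, 0.15], [0, 0, -0.03, 0, 0.15], [0, 0, 0, 0, 0.15]]}
  quiet: true

```text
ok
```

```bash
python3 rel.py
```

```text
t7.0 rel mouth x 0.0109 y 0.0238 z 0.1016 | toolx yaw 217.5 tilt 0.42 | w 0.15
```

>>> nudge_tcp:
  ticks: {"deltas": [[0.03, -0.012, 0, 0, 0.15], [0.03, -0.012, 0, 0, 0.15], [0.03, -0.012, 0, 0, 0.15], [0.03, -0.012, 0, 0, 0.15], [0.03, -0.012, 0, 0, 0.15], [0.008, -0.008, 0, 0, 0.15], [0, 0, 0, 0, 0.15], [0, 0, 0, 0, 0.15]]}

```text
t: 7.85
eef_pos: [0.4049, 0.2077, 0.0975]
tool_rot: [0.001, -0.321, 0.947, 0.0]
contact_force: [0.7, 1.0, -0.2]
gripper_width: 0.15
grasp_force: 0.0
```

```bash
python3 rel.py
```

```text
t7.8 rel mouth x -0.1485 y -0.0442 z 0.0975 | toolx yaw 217.5 tilt 0.09 | w 0.15
```

>>> nudge_tcp:
  ticks: {"deltas": [[0, 0, 0.03, 0, 0.15], [0, 0, 0.03, 0, 0.15], [0, 0, 0.02, 0, 0.15], [0, 0, 0.01, 0, 0.15], [0, 0, 0, 0, 0.15], [-0.008, 0, 0, 0, 0.15], [-0.008, 0, 0, 0, 0.15], [-0.008, 0, 0, 0, 0.15], [-0.008, 0, 0, 0, 0.15], [-0.008, 0, 0, 0, 0.15], [-0.008, 0, 0, 0, 0.15], [-0.008, 0, 0, 0, 0.15], [-0.008, 0, 0, 0, 0.15], [-0.008, 0, 0, 0, 0.15], [-0.008, 0, 0, 0, 0.15], [0, 0, 0, 0, 0.15]]}

```text
t: 9.45
eef_pos: [0.4687, 0.2564, 0.0074]
tool_rot: [0.001, -0.321, 0.947, 0.0]
contact_force: [0.3, 0.6, -0.3]
gripper_width: 0.149
grasp_force: 0.0
```

```bash
python3 rel.py
```

Run:
```python
from h import *
cv2.imwrite("pics/s3.png",cv2.resize(bot.read_camera("scene")[150:290,170:370],None,fx=4,fy=4))
```

```text
t9.4 rel mouth x -0.0682 y -0.0442 z 0.0074 | toolx yaw 217.5 tilt 0.09 | w 0.15
```

View pics/s3.png

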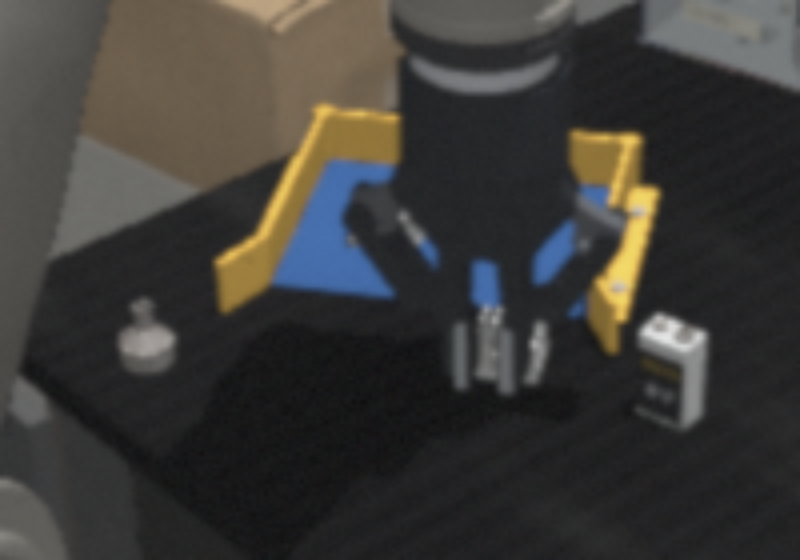

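Heat sink b is in front but reaches further right, to x≈550 against a finger centre of 487. I'll recentre by 5 mm and finish the push.

>>> nudge_tcp:
  ticks: {"deltas": [[0.02, 0, 0, 0, 0.12], [0, -0.005, 0, 0, 0.12], [-0.01, 0, 0, 0, 0.12], [-0.01, 0, 0, 0, 0.12], [-0.008, 0, 0, 0, 0.12], [-0.008, 0, 0, 0, 0.12], [-0.008, 0, 0, 0, 0.12], [-0.008, 0, 0, 0, 0.12], [-0.008, 0, 0, 0, 0.12], [-0.008, 0, 0, 0, 0.12], [-0.008, 0, 0, 0, 0.12], [-0.008, 0, 0, 0, 0.12], [0, 0, 0, 0, 0.12]]}

```text
t: 10.8
eef_pos: [0.5224, 0.2914, 0.0074]
tool_rot: [0.001, -0.321, 0.947, 0.0]
contact_force: [0.5, -0.0, 0.7]
gripper_width: 0.119
grasp_force: 0.0
```

>>> nudge_tcp:
  ticks: {"deltas": [[-0.008, 0, 0, 0, 0.12], [-0.008, 0, 0, 0, 0.12], [-0.008, 0, 0, 0, 0.12], [-0.006, 0, 0, 0, 0.12], [0, 0, 0, 0, 0.12], [0.02, 0, 0, 0, 0.12], [0, 0, -0.03, 0, 0.12], [0, 0, -0.03, 0, 0.12], [0, 0, -0.03, 0, 0.12], [0, 0, -0.03, 0, 0.12]]}

```text
t: 11.8
eef_pos: [0.5289, 0.2962, 0.1284]
tool_rot: [-0.0, -0.321, 0.947, -0.0]
contact_force: [1.6, 0.9, -0.4]
gripper_width: 0.123
grasp_force: 0.0
```

```bash
python3 rel.py
```

```text
t11.8 rel mouth x 0.0038 y -0.0493 z 0.1284 | toolx yaw 217.5 tilt 0.03 | w 0.12
```

>>> nudge_tcp:
  ticks: {"deltas": [[0.04, 0, 0, 0, 0.12], [0.04, 0, 0, 0, 0.12], [0.04, 0, 0, 0, 0.12], [0.04, 0, 0, 0, 0.12], [0, 0.04, 0, 0, 0.12], [0, 0.04, 0, 0, 0.12], [0, 0.04, 0, 0, 0.12], [0, 0.04, 0, 0, 0.12], [0, 0.04, 0, 0, 0.12], [0, 0.04, 0, 0, 0.12], [0, 0.04, 0, 0, 0.12], [0, 0.04, 0, 0, 0.12], [0, 0, 0, 0, 0.12], [0, 0, 0, 0, 0.12]]}

```text
t: 13.2
eef_pos: [0.2069, 0.4532, 0.1272]
tool_rot: [-0.0, -0.322, 0.947, -0.0]
contact_force: [0.7, -0.4, -0.2]
gripper_width: 0.116
grasp_force: 0.0
```

```bash
python3 rel.py
```

Run:
```python
from h import *
im=bot.read_camera("top");B,W=pose("top",im)
a=np.radians(37.4);c,s=np.cos(a),np.sin(a)
for k in W:
    x,y,w,hh=cv2.boundingRect(k)
    if 180<x<400 and 130<y<310:
        p=np.array(cv2.minAreaRect(np.array([ray("top",q[0],.021) for q in k],np.float32))[0])
        d=p-[.496,.333];print((x,y,w,hh),p,"rel mouth",c*d[0]+s*d[1],-s*d[0]+c*d[1])
cv2.imwrite("pics/t4.png",cv2.resize(im[120:310,170:370],None,fx=3,fy=3))
```

```text
t13.2 rel mouth x -0.1567 y 0.2711 z 0.1272 | toolx yaw 217.6 tilt 0.03 | w 0.12
(226, 281, 16, 15) [0.36789909 0.38471958] rel mouth -0.07035201218403894 0.11889218859637493
(340, 193, 17, 13) [0.52684361 0.18910123] rel mouth -0.06289802109774936 -0.13304894548539073
(222, 189, 26, 27) [0.51867515 0.39044625] rel mouth 0.05290493118391669 0.03186380010217339
(258, 166, 25, 25) [0.56299657 0.3275848 ] rel mouth 0.04993399202918234 -0.0449940072993235
```

View pics/t4.png

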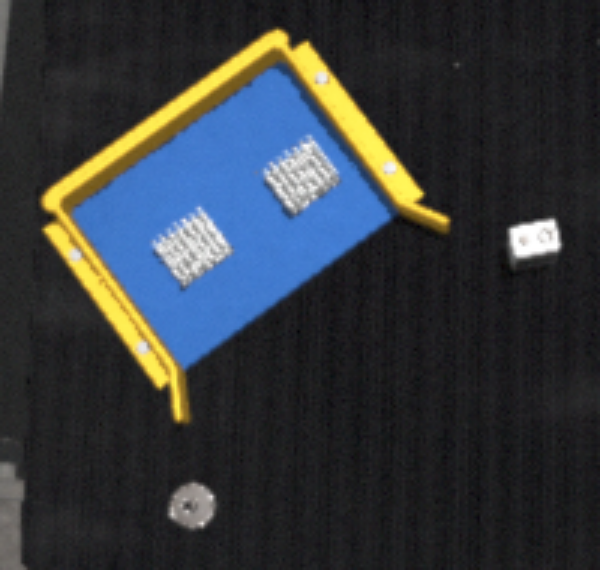

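Both heat sinks lie wholly on the blue floor, at crop (193,247) and (302,177), about 50 mm past the mouth. The nozzle and battery haven't moved, and the hand is clear.

```bash
python3 -c "
from station import bot
print(bot.hand_in())"
```

```text
the job is handed in; nothing more can be done
None
```

I swept both heat sinks into the bay and handed the job in: in the last top view they lay wholly on the blue floor, about 50 mm past its front edge, with the nozzle and battery unmoved. I never moved near the tape and didn't re-measure it. The hand-in returned no verdict.

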